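# Block an aluminium profile in its crate

## Robot

A 7-joint arm with a two-finger parallel gripper is mounted at the origin on the work surface. World frame = base frame: x ahead of the robot, y to its left, z up, the work surface at z = 0. Lengths are in mm, angles in rad, forces in N, time in s.
With the tool pointing down it reaches from about 400 to 850 mm from the base axis. Payload 4.5 kg.
Tool frame: the origin (TCP) lies between the finger pads; the fingertips stand 14 mm ahead of it and the grasp point (between the pads) lies 5 mm behind it (manip.finger_overhang is the distance from the TCP to the fingertips, in mm); y points along the fingers, x is the direction in which the jaws open and shut, and the axes are right-handed (so a half turn about y gives the same grasp; the last joint's range is limited). The gripper opens to 85 mm and grips with 20 to 120 N. Pads are 22 mm wide; open, the fingers measure 114 mm over their backs; the gripper's body (76 mm by 85 mm) begins 54 mm behind the grasp point. The pads swing forward as they close: fully open they stand 13 mm farther back than shut.
Start: joints at [-1.117, 0.689, -0.195, 1.565, 0.157, 0.902, -0.215], TCP at [254.72, 570.763, 245.317] pointing down, gripper open.
Joint ranges: [-3.01, 3.01], [-0.46, 2.08], [-1.47, 1.51], [0.13, 2.56], [-1, 4.14], [0.04, 2.09], [-2.66, 2.66]. Speed limits (rad/s): [2.57, 2.57, 3.14, 3.14, 3.14, 3.14, 3.14].

## Interface

Orientations are given as a unit quaternion [x, y, z, w].
In Python, from workcell import readout, optics, manip gives the robot as it stands.
- The arm moves only by the tool carry_out, never from a script. Its argument "plan" is text: rows parted by semicolons, each of 6 numbers parted by spaces: the shift along the world's x, y, z in mm, then the turn, a rotation vector about the world's x, y, z in rad. A call has 1 to 12 rows; each row is the pose to reach, as a shift and turn from the pose commanded when the call began; what a row does not reach only later rows make up. A row lasts 1/8 s, in which the tool goes at most 62.5 mm and 10.7 degrees, less where a joint would pass 70% of its speed; a pose out of reach is approached as far as the arm can. A call with a gripper value outside its range is refused whole. "hand" is the opening, from 0 (shut) to 1 (fully open), set as the call begins (left out, the last holds). The fingers move at their own pace and stop on an object; "newtons" is the grip in N (left out, the last holds). Time passes only in rows, so rows that repeat a pose let the fingers close. It gives the time, the measured TCP pose, the force and the opening at its end, in the units of the state.
- readout.state(): the state, without advancing time (a new reading comes with each control period).
- optics.get_image(name): name is "side" or "top"; returns the picture (480x640x3 uint8, red, green, blue); there is no depth.
- optics.get_calibration(name): a dict with "fx", "fy", "cx", "cy" (pixels), "world_from_camera" (4x4, takes a point from camera to world coordinates). Camera axes: x right, y down, z forward; pixel columns grow to the right and rows downward; lengths in mm; the calibration is good to about 2 mm. A picture is of the moment at which its call begins. get_calibration takes no time and is no camera call.
- manip.hand_in(): hands the job in, once; it reports no verdict.
The state is a dict: "time_s": time; "joints": joint angles; "dq": joint speeds; "effort": joint torques, N m; "position": TCP position; "ee_rot": TCP orientation; "wrist_force": force on the tool from outside, world axes, zero at the start; "torque": the same for the moment, N m; "width": opening from 0.0 (shut) to 1.0 (fully open).
Only numpy, scipy, OpenCV 4.12 (cv2) and the standard library are available. Lean on these libraries where they do the work, as an engineer would, in place of code of your own. Each camera call takes 0.05 s, during which the arm holds its last target.

## Task

Make the aluminium profile fast in its plywood crate: take the thicker plain block from the rack and, pushing only with that block and never touching the profile with the gripper itself, tap the profile along under the cover until it is hard against the stop hidden there. Then stand that same block on the crate floor in the gap along the profile's side and let go of it; after that press the wedge firmly down, sloping face towards the profile, into the gap between the profile and the crate's uncovered end wall, so that it stays tight by itself when let go. Leave the thin packer in the rack and the other things on the table where they are.

Things in the scene. Friction and masses are not known exactly. Their poses are not given: they have to be found in the camera images.
- crate: Fixed plywood crate, outside 210 (x) x 115.5 (y) x 70 mm, walls and floor 10 mm. Origin: centre of underside, z up; inner floor at z = 10. Side walls' inner faces at y = ±47.75; uncovered end wall's at x = -95 mm. A cover (top at z = 76) lies over x = +40 to +105; hidden under it a fixed batten is the stop, its face somewhere in x = +69 to +76. The profile travels to +x.
- profile: Loose aluminium profile in the crate, 140 (x, along the crate's x) x 60 (y) x 50 mm, 0.4-0.65 kg: 5 mm base plate, three 5 mm upright webs across it, at both ends and x = 0 (bays 62.5 mm long). Origin: centre of underside. Starts 1-2 mm from the -y side wall; push its middle web from the -x bay. Gap along its +y side about 34 mm; gap at its -x end, once home, 24-31 mm.
- rack: Fixed wooden rack, 230 (x) x 70 (y) x 55 mm, three pockets in a row at x = -75, 0, +75 mm, each 34 (x) x 44 (y) mm, floor 10 mm above the underside. Origin: centre of underside. Block, thin packer and wedge stand in the pockets in any order, axes along the rack's.
- block: Thicker plain wood block, upright, 30 (x) x 40 (y) x 110 mm high, about 90 g; the lowest 6 mm is 2.5 mm smaller all round. Origin: centre of the underside. Stands in a rack pocket.
- wedge: Wood wedge, thin end down, 110 mm high, 40 mm wide (y), 100 g, in a rack pocket. Back: upright face at x = -17 mm. Front slopes from x = +1 at the foot to x = +25 at 72 mm height (18 to 42 mm thick, 1 in 3), upright above that. Origin: level with the foot, 17 mm in front of the back. Pressed down with about 15 N between wall and profile, it holds by friction.
- thin: Thin packer, upright wood, 22 (x) x 40 (y) x 110 mm high, in a rack pocket; not needed. Origin: centre of the underside.
- tape: Tape measure, 70 x 35 x 60 mm, loose bystander; origin under its centre.
- angle: Offcut of aluminium angle, 90 x 50 x 50 mm, loose bystander; origin under its centre.
- knife: Shut utility knife, 180 x 30 x 16 mm, loose bystander; origin under its centre.
- pliers: Pliers, 190 x 70 x 18 mm, loose bystander; origin near the pivot.
- offcut: Square aluminium offcut, 60 x 60 x 50 mm, loose bystander; origin under its centre.

How it is judged:
By the outcome, as a careful person would: the job done as asked, in the order asked, and still so for the second after the job is handed in, with the robot touching nothing.
It also fails if it takes over 64 s, if anything falls off the work surface, if the arm or the gripper's body presses on something with over 40 N, if the wrist force passes 120 N, or if a joint passes its speed limit or range.

## Working session

There is one attempt and no reset: what is moved stays moved. The work goes in short steps, Python scripts to look and compute and a tool call to move; the robot and the scene stay as the last step left them, time stands still between calls to the robot, and variables do not carry over. Pictures are saved under pics/ and viewed, and the job is handed in when it is done.

Besides the shell and the picture viewer there is one more tool, called as name(argument=value, ...) on one line, values as JSON. carry_out: Moves the arm, as the interface text tells. Its arguments: {"type":"object","properties":{"plan":{"type":"string"},"hand":{"type":"number"},"newtons":{"type":"number"}},"required":["plan"]}

```bash
mkdir -p pics; ls
python3 - <<'E'
from workcell import readout, optics, manip
import cv2
s=readout.state();print(s)
print(manip.finger_overhang)
for n in("side","top"):
    im=optics.get_image(n);cv2.imwrite(f"pics/{n}0.png",im[:,:,::-1])
    c=optics.get_calibration(n);print(n,c)
E
```

```text
pics
{'time_s': 0.0, 'joints': array([-1.11720076,  0.69000558, -0.19449358,  1.56639867,  0.1572975 ,
        0.90251014, -0.21508474]), 'dq': array([-1.22760497e-03,  9.65925709e-05,  2.91460994e-04, -1.08269341e-03,
       -1.00879311e-03, -3.55715274e-04,  1.38795353e-03]), 'effort': array([ 2.50582125e-04, -5.39620936e+01, -1.26665376e+00, -1.58547717e+01,
        9.07243928e-03,  9.32637777e-03, -5.49799225e-06]), 'position': array([254.52230004, 570.10711252, 244.45548591]), 'ee_rot': array([ 0.59360444,  0.3843309 , -0.38541387, -0.59277287]), 'wrist_force': array([-0.44734759,  0.31344052, -0.02086453]), 'torque': array([ 0.0518736 , -0.03568121, -0.02294972]), 'width': 1.001514386519759}
14.0
side {'fx': 580.7428654326709, 'fy': 580.7428654326709, 'cx': 324.5531970566827, 'cy': 238.19079144811772, 'world_from_camera': array([[-9.73833314e-01, -1.18914259e-01,  1.93670015e-01,
         4.06076505e+02],
       [-2.27220239e-01,  4.92838385e-01, -8.39929336e-01,
         9.82645194e+02],
       [ 4.43155718e-03, -8.61956916e-01, -5.06962164e-01,
         5.97389342e+02],
       [ 0.00000000e+00,  0.00000000e+00,  0.00000000e+00,
         1.00000000e+00]])}
top {'fx': 585.7804035869201, 'fy': 585.7804035869201, 'cx': 324.7755115921675, 'cy': 234.63089919800606, 'world_from_camera': array([[ 1.32023368e-02, -9.95610014e-01,  9.26628230e-02,
         4.71306291e+02],
       [-9.99894313e-01, -1.25810752e-02,  7.28552242e-03,
         4.92956559e+01],
       [-6.08774113e-03, -9.27492157e-02, -9.95670891e-01,
         1.57044861e+03],
       [ 0.00000000e+00,  0.00000000e+00,  0.00000000e+00,
         1.00000000e+00]])}
```

View pics/top0.png

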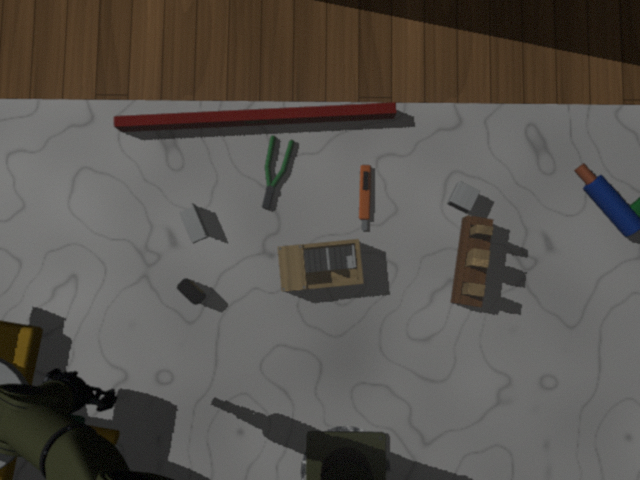

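View pics/side0.png

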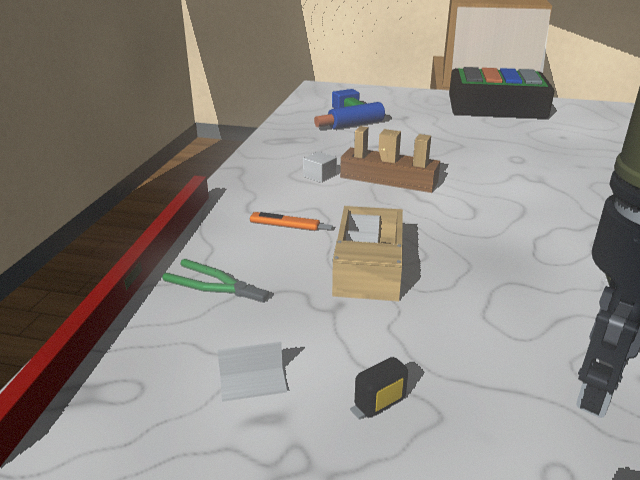

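Run:
```python
from scipy.spatial.transform import Rotation as R
from workcell import readout
print(R.from_quat(readout.state()['ee_rot']).as_matrix().round(3))
```

```text
[[ 0.407 -0.001 -0.913]
 [ 0.913 -0.002  0.407]
 [-0.002 -1.    -0.   ]]
```

Run:
```python
import cv2
t=cv2.imread("pics/top0.png");s=cv2.imread("pics/side0.png")
g=lambda i:cv2.convertScaleAbs(i,alpha=1.5,beta=10)
cv2.imwrite("pics/t_cr.png",cv2.resize(g(t[230:302,270:370]),None,fx=8,fy=8,interpolation=cv2.INTER_CUBIC))
cv2.imwrite("pics/t_ra.png",cv2.resize(g(t[205:315,440:535]),None,fx=5.4,fy=5.4,interpolation=cv2.INTER_CUBIC))
cv2.imwrite("pics/s_cr.png",cv2.resize(g(s[195:305,320:425]),None,fx=5.4,fy=5.4,interpolation=cv2.INTER_CUBIC))
cv2.imwrite("pics/s_ra.png",cv2.resize(g(s[120:195,330:450]),None,fx=6.6,fy=6.6,interpolation=cv2.INTER_CUBIC))
```

```text
(no output)
```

View pics/t_cr.png

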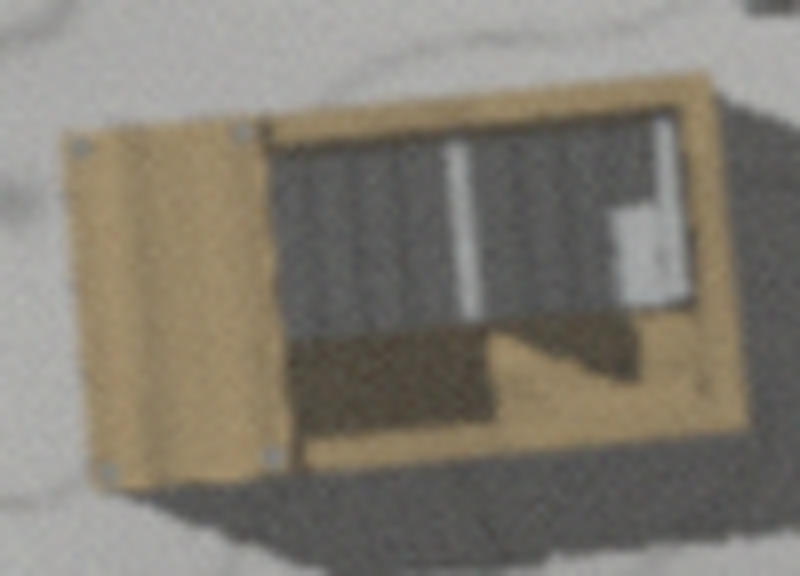

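View pics/t_ra.png

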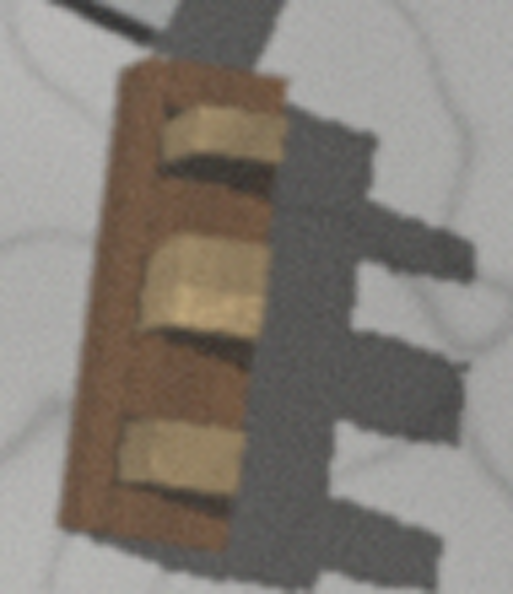

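View pics/s_cr.png

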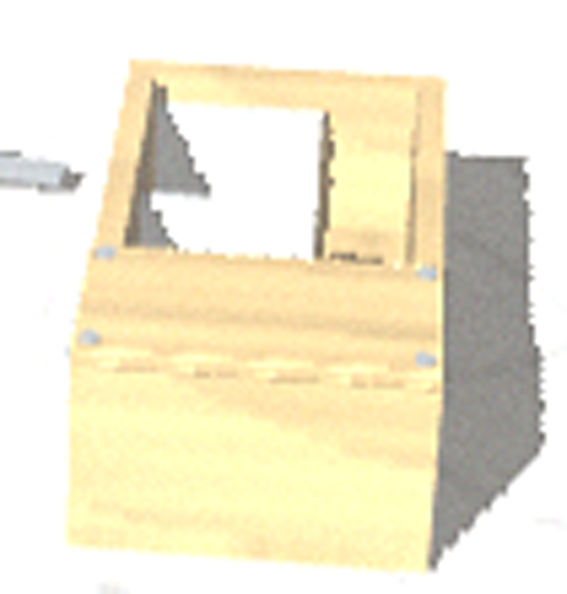

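View pics/s_ra.png

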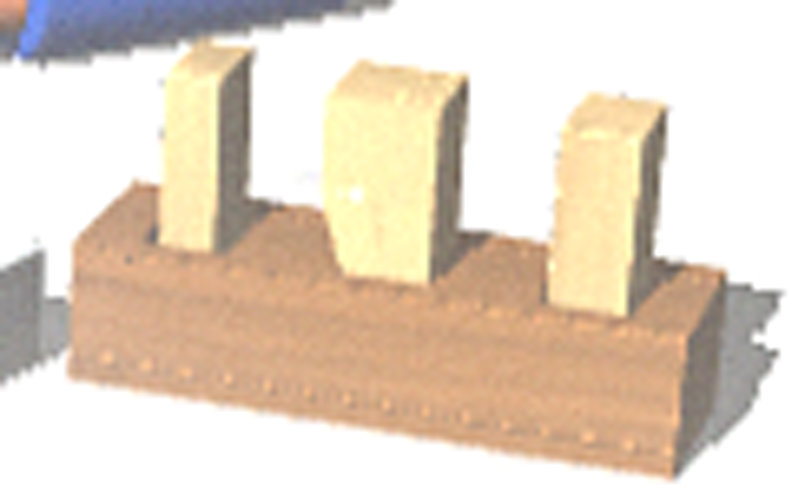

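```bash
cat > h.py <<'E'
import numpy as np,cv2
from workcell import readout,optics,manip
C={n:optics.get_calibration(n) for n in("side","top")}
def ray(n,u,v):
    c=C[n];T=c["world_from_camera"];d=T[:3,:3]@np.array([(u-c["cx"])/c["fx"],(v-c["cy"])/c["fy"],1]);return T[:3,3],d/np.linalg.norm(d)
def onz(n,u,v,z):
    o,d=ray(n,u,v);return (o+d*(z-o[2])/d[2])[:2]
def proj(n,p):
    c=C[n];T=np.linalg.inv(c["world_from_camera"]);q=T[:3,:3]@np.asarray(p,float)+T[:3,3];return np.array([c["fx"]*q[0]/q[2]+c["cx"],c["fy"]*q[1]/q[2]+c["cy"]])
def tri(a,b):
    o1,d1=ray("side",*a);o2,d2=ray("top",*b);A=np.c_[d1,-d2];t=np.linalg.lstsq(A,o2-o1,rcond=None)[0]
    p,q=o1+d1*t[0],o2+d2*t[1];return (p+q)/2,np.linalg.norm(p-q)
E
python3 - <<'E'
from h import *
t=cv2.imread("pics/top0.png")
hsv=cv2.cvtColor(t,cv2.COLOR_BGR2HSV)
print("crate rim hsv",hsv[248,283],hsv[240,330],"rack",hsv[258,460],"blk",hsv[289,474],"floor",hsv[300,400])
m=((hsv[...,0]>8)&(hsv[...,0]<28)&(hsv[...,1]>70)).astype(np.uint8)*255
for nm,(x0,y0,x1,y1) in dict(crate=(265,225,375,305),rack=(440,205,535,315)).items():
    k=np.zeros_like(m);k[y0:y1,x0:x1]=m[y0:y1,x0:x1]
    cs=cv2.findContours(k,cv2.RETR_EXTERNAL,cv2.CHAIN_APPROX_NONE)[0];c=max(cs,key=cv2.contourArea)
    r=cv2.minAreaRect(c);b=cv2.boxPoints(r);print(nm,r,b.round(1).tolist())
    for z in(0,55,70):
        w=np.array([onz("top",*p,z) for p in b]);print(z,w.round(1).tolist(),w.mean(0).round(1),[round(float(np.linalg.norm(w[i]-w[(i+1)%4])),1) for i in range(4)])
v=cv2.cvtColor(t,cv2.COLOR_BGR2HSV)
E
```

```text
crate rim hsv [19 88 99] [ 23  10 107] rack [ 12 100  69] blk [19 91 90] floor [ 30   5 105]
crate ((320.2029724121094, 265.02972412109375), (44.4781608581543, 81.19503784179688), 84.2894058227539) [[277.6000061035156, 246.89999389648438], [358.3999938964844, 238.89999389648438], [362.79998779296875, 283.1000061035156], [282.0, 291.20001220703125]]
0 [[582.6, 187.2], [607.2, -29.8], [488.7, -42.5], [464.4, 172.9]] [535.7  72. ] [218.3, 119.2, 216.8, 119.1]
55 [[578.7, 182.4], [602.4, -27.0], [488.1, -39.3], [464.6, 168.6]] [533.5  71.2] [210.7, 115.0, 209.2, 115.0]
70 [[577.7, 181.0], [601.1, -26.2], [487.9, -38.4], [464.7, 167.4]] [532.8  70.9] [208.6, 113.9, 207.1, 113.8]
rack ((472.4432678222656, 260.573486328125), (31.57779312133789, 88.99824523925781), 7.943472385406494) [[450.70001220703125, 302.5], [463.0, 214.3000030517578], [494.20001220703125, 218.6999969482422], [481.8999938964844, 306.79998779296875]]
0 [[440.5, -276.5], [677.2, -311.2], [666.4, -395.2], [430.0, -359.4]] [ 553.5 -335.6] [239.3, 84.7, 239.0, 83.6]
55 [[441.5, -265.1], [670.0, -298.6], [659.6, -379.7], [431.5, -345.1]] [ 550.6 -322.1] [230.9, 81.8, 230.7, 80.7]
70 [[441.8, -262.0], [668.0, -295.1], [657.7, -375.4], [431.9, -341.2]] [ 549.9 -318.4] [228.6, 81.0, 228.4, 79.9]
```

Run:
```python
from h import *
def o(p,s,off): return (p[0]+.5)/s-.5+off[0],(p[1]+.5)/s-.5+off[1]
T=lambda p:o(p,8,(270,230)); S=lambda p:o(p,5.4,(320,195))
W={}
for k,p,z in [("TL",(63,132),76),("TR",(712,73),70),("BR",(747,428),70),("BL",(97,490),76)]:
    W[k]=onz("top",*T(p),z);print(k,W[k].round(1))
print("centre",np.mean(list(W.values()),0))
for k,p,z in [("farL(TR)",(132,60),70),("farR(BR)",(445,78),70),("nearL cover(TL)",(75,345),76),("nearR(BL)",(440,372),76),("baseL",(68,545),0),("baseR",(430,572),0)]:
    print("side",k,onz("side",*S(p),z).round(1))
# profile at top z=60
for k,p,z in [("prof end top-left(-x,-y)",(655,118),60),("end -x,-y outer",(676,116),60),("end -x,+y outer",(692,302),60),("mid -y",(457,140),60),("mid +y",(470,318),60)]:
    print(k,onz("top",*T(p),z).round(1))
# blocks
T=lambda p:o(p,5.4,(440,205)); S=lambda p:o(p,6.6,(330,120))
for k,p in [("blk",[(155,425),(246,434),(239,496),(151,487)]),("thin",[(197,110),(286,112),(282,160),(200,152)])]:
    w=np.array([onz("top",*T(q),120) for q in p]);print(k,"top",w.round(1).tolist(),w.mean(0).round(1))
for k,p in [("blk",[(565,130),(597,94),(667,106),(640,140)]),("thin",[(170,70),(205,42),(255,50),(218,76)])]:
    w=np.array([onz("side",*S(q),120) for q in p]);print(k,"side",w.round(1).tolist(),w.mean(0).round(1))
```

```text
TL [579.5 181. ]
TR [601.6 -26.7]
BR [488.1 -38.7]
BL [465.7 167.8]
centre [533.69268392  70.83513197]
side farL(TR) [598.9 -23.8]
side farR(BR) [485.5 -36.6]
side nearL cover(TL) [575.5 180.5]
side nearR(BL) [463.8 169.4]
side baseL [576.8 181.1]
side baseR [461.6 168.5]
prof end top-left(-x,-y) [587.6  -8.9]
end -x,-y outer [588.3 -15.7]
end -x,+y outer [528.4 -21.3]
mid -y [579.7  55. ]
mid +y [522.3  50.1]
blk top [[490.3, -295.3], [486.8, -336.7], [458.6, -333.2], [462.2, -293.2]] [ 474.5 -314.6]
thin top [[635.2, -316.0], [634.8, -356.9], [612.6, -354.8], [615.8, -317.2]] [ 624.6 -336.2]
blk side [[488.4, -291.4], [480.7, -329.8], [455.7, -323.6], [462.3, -288.0]] [ 471.8 -308.2]
thin side [[632.3, -317.8], [625.3, -350.0], [606.1, -345.9], [614.5, -315.8]] [ 619.5 -332.3]
```

carry_out(plan="27 -53 2 0 0 -0.18; 54 -106 4 0 0 -0.36; 81 -159 6 0 0 -0.54; 108 -212 8 0 0 -0.72; 135 -265 10 0 0 -0.9; 162 -318 12 0 0 -1.08; 189 -371 14 0 0 -1.26; 215 -424 15 0 0 -1.44; 215 -480 15 0 0 -1.62; 216 -540 15 0 0 -1.8; 217 -600 15 0 0 -1.98; 218 -660 15 0 0 -2.16", hand=1, newtons=60)

```text
time_s: 1.6
position: [472.4, -90.9, 260.2]
ee_rot: [-0.618, 0.344, -0.343, 0.618]
wrist_force: [1.2, -0.1, -0.3]
width: 0.999
```

carry_out(plan="0 -55 -10 0 0 -0.18; 1 -110 -20 0 0 -0.36; 1 -165 -40 0 0 -0.54; 1 -221 -60 0 0 -0.708; 1 -221 -80 0 0 -0.708; 1 -221 -80 0 0 -0.708")

```text
time_s: 2.35
position: [472.5, -309.5, 178.6]
ee_rot: [-0.462, 0.537, -0.534, 0.462]
wrist_force: [-0.4, 0.5, 0.1]
width: 1.0
```

```bash
cat > look.py <<'E'
import sys
from h import *
# look.py tag name x0 y0 x1 y1 [name ...]
a=sys.argv[2:]
tag=sys.argv[1]
ims={}
for i in range(0,len(a),5):
    n=a[i];x0,y0,x1,y1=map(int,a[i+1:i+5])
    if n not in ims: ims[n]=optics.get_image(n)[:,:,::-1]; cv2.imwrite(f"pics/{n}_{tag}.png",ims[n])
    c=ims[n][y0:y1,x0:x1]; f=min(780/(x1-x0),580/(y1-y0))
    c=cv2.convertScaleAbs(c,alpha=1.3 if n=="top" else .8,beta=5)
    cv2.imwrite(f"pics/{n}c_{tag}.png",cv2.resize(c,None,fx=f,fy=f,interpolation=cv2.INTER_CUBIC)); print(n,"scale",f)
s=readout.state();print(s["time_s"],s["position"].round(1),s["wrist_force"].round(1),s["width"])
from scipy.spatial.transform import Rotation as R
m=R.from_quat(s["ee_rot"]).as_matrix();print("jaw yaw",np.degrees(np.arctan2(m[1,0],m[0,0])).round(2),"approach",m[:,1].round(3),"joints",s["joints"].round(2))
E
python3 look.py a side 320 90 460 200 top 420 195 540 320
```

```text
side scale 5.2727272727272725
top scale 4.64
2.45 [ 474.  -309.4  180.4] [-0.7 -0.   0.4] 0.9992379778710845
jaw yaw -98.3 approach [-0.     0.001 -1.   ] joints [ 0.24  0.75  0.46  1.83 -0.5   0.68 -0.73]
```

View pics/sidec_a.png

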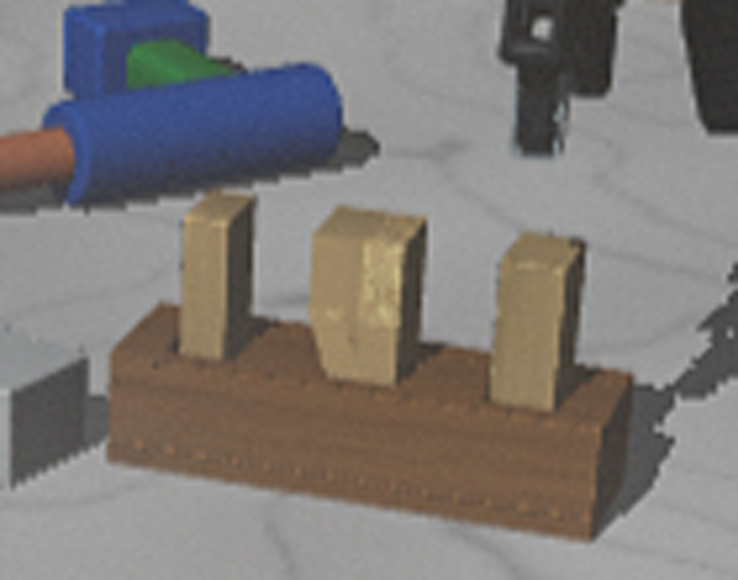

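View pics/topc_a.png

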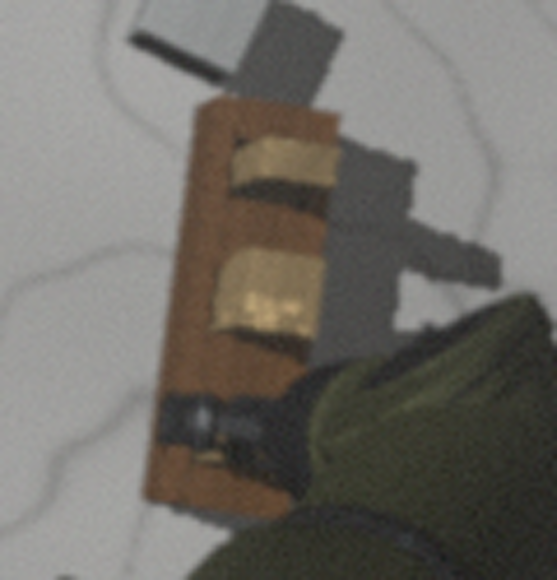

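carry_out(plan="0 -2 -30 0 0 0; 0 -2 -60 0 0 0; 0 -2 -80 0 0 0; 0 -2 -80 0 0 0")

```text
time_s: 2.95
position: [473.9, -310.9, 100.1]
ee_rot: [-0.462, 0.535, -0.534, 0.463]
wrist_force: [-0.7, 0.0, -0.1]
width: 1.0
```

carry_out(plan="0 0 0 0 0 0; 0 0 0 0 0 0; 0 0 0 0 0 0; 0 0 0 0 0 0; 0 0 0 0 0 0", hand=0, newtons=60)

```text
time_s: 3.58
position: [474.3, -312.9, 101.5]
ee_rot: [0.462, -0.534, 0.536, -0.462]
wrist_force: [-1.2, -1.0, 6.5]
width: 0.457
```

carry_out(plan="0 0 15 0 0 0; 0 0 50 0 0 0; 0 0 95 0 0 0; 0 0 120 0 0 0; 0 0 120 0 0 0")

```text
time_s: 4.2
position: [474.6, -313.0, 222.7]
ee_rot: [0.462, -0.534, 0.537, -0.463]
wrist_force: [0.2, -0.1, -1.2]
width: 0.458
```

```bash
python3 look.py b side 320 50 460 200
```

```text
side scale 3.8666666666666667
4.25 [ 473.9 -312.2  221.2] [-0.1 -0.  -0.9] 0.4614804049188057
jaw yaw -98.37 approach [ 0.001 -0.001 -1.   ] joints [ 0.21  0.7   0.51  1.79 -0.46  0.77 -0.76]
```

View pics/sidec_b.png

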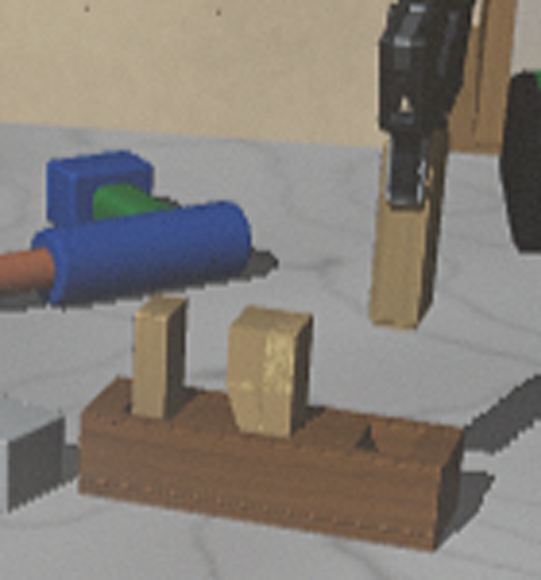

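carry_out(plan="13 55 5 0 0 0.04; 26 110 5 0 0 0.08; 40 165 5 0 0 0.12; 53 220 5 0 0 0.17; 66 275 5 0 0 0.21; 79 334 0 0 0 0.251; 79 334 -30 0 0 0.251; 79 334 -30 0 0 0.251")

```text
time_s: 5.25
position: [550.1, 22.6, 187.6]
ee_rot: [0.528, -0.475, 0.471, -0.524]
wrist_force: [-0.7, -0.5, -0.5]
width: 0.461
```

```bash
python3 look.py c side 300 120 460 310 top 250 200 400 310
```

```text
side scale 3.0526315789473686
top scale 5.2
5.35 [552.1  20.4 190.1] [ 0.8 -1.6 -0.5] 0.46026972284331763
jaw yaw -84.12 approach [-0.002 -0.001 -1.   ] joints [-0.39  0.72  0.47  1.86 -0.5   0.68 -1.1 ]
```

View pics/sidec_c.png

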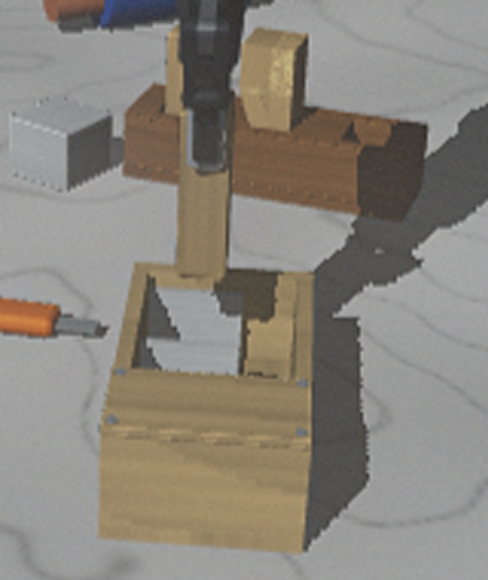

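View pics/topc_c.png

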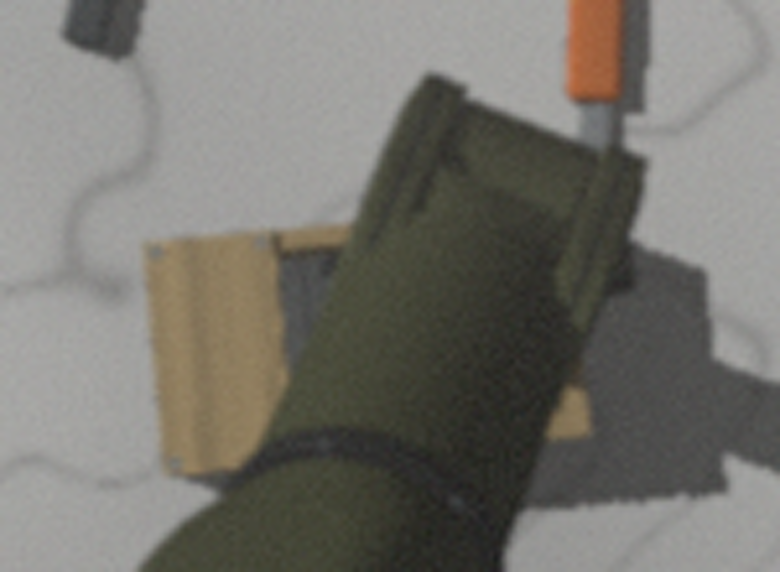

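Run:
```python
from h import *
f=580/190
for p in [(176,272),(226,278)]:
    print(onz("side",300+(p[0]+.5)/f-.5,120+(p[1]+.5)/f-.5,100))
```

```text
[561.56492437  39.8165652 ]
[530.87651462  40.40640501]
```

carry_out(plan="0 0 -25 0 0 0; 0 0 -50 0 0 0; 0 0 -70 0 0 0; 0 0 -78 0 0 0; 0 0 -78 0 0 0")

```text
time_s: 5.98
position: [552.9, 20.9, 112.7]
ee_rot: [0.525, -0.473, 0.474, -0.525]
wrist_force: [0.1, 0.0, 0.0]
width: 0.461
```

```bash
python3 look.py d side 300 120 460 310
```

```text
side scale 3.0526315789473686
6.025 [553.3  21.1 113.1] [-1.2 -0.6 -0.7] 0.4604271656389906
jaw yaw -84.06 approach [ 0.001 -0.    -1.   ] joints [-0.33  0.83  0.37  1.91 -0.58  0.51 -1.03]
```

View pics/sidec_d.png

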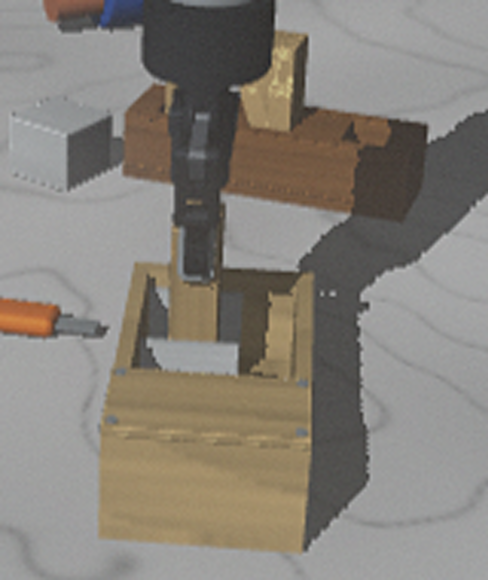

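carry_out(plan="-0.4 4 0 0 0 0; -0.8 8 0 0 0 0; -1.2 11 0 0 0 0; -1.5 14 0 0 0 0; -1.8 17 0 0 0 0; -2.1 20 0 0 0 0; -2.4 23 0 0 0 0; -2.5 24 0 0 0 0")

```text
time_s: 7.02
position: [550.3, 46.1, 112.3]
ee_rot: [-0.526, 0.473, -0.473, 0.526]
wrist_force: [0.2, -4.7, 1.2]
width: 0.462
```

carry_out(plan="-0.1 1 0 0 0 0; -0.2 2 0 0 0 0; -0.3 3 0 0 0 0; -0.4 4 0 0 0 0")

```text
time_s: 7.52
position: [549.7, 49.8, 112.3]
ee_rot: [0.526, -0.473, 0.473, -0.525]
wrist_force: [0.5, -3.3, 1.7]
width: 0.455
```

Pushing with about 3–4 N friction. Continue until it stops.

carry_out(plan="-0.1 1 0 0 0 0; -0.2 2 0 0 0 0; -0.3 3 0 0 0 0")

```text
time_s: 7.9
position: [549.4, 52.8, 112.3]
ee_rot: [0.526, -0.473, 0.473, -0.525]
wrist_force: [0.1, -4.3, 1.7]
width: 0.463
```

carry_out(plan="-0.1 1 0 0 0 0; -0.2 2 0 0 0 0; -0.2 2 0 0 0 0")

```text
time_s: 8.28
position: [549.3, 54.1, 112.3]
ee_rot: [0.526, -0.473, 0.474, -0.525]
wrist_force: [0.6, -5.6, 1.6]
width: 0.461
```

carry_out(plan="-0.1 1 0 0 0 0; -0.2 2 0 0 0 0; -0.2 2 0 0 0 0")

```text
time_s: 8.65
position: [549.6, 54.4, 112.4]
ee_rot: [0.526, -0.472, 0.475, -0.525]
wrist_force: [1.2, -9.1, 0.7]
width: 0.46
```

carry_out(plan="-0.1 1 0 0 0 0; -0.2 2 0 0 0 0; -0.3 3 0 0 0 0; -0.4 4 0 0 0 0; -0.4 4 0 0 0 0")

```text
time_s: 9.28
position: [549.6, 54.9, 112.5]
ee_rot: [0.526, -0.471, 0.477, -0.523]
wrist_force: [1.0, -13.5, 0.7]
width: 0.457
```

```bash
python3 look.py e side 300 120 460 310
```

```text
side scale 3.0526315789473686
9.325 [549.6  54.9 112.5] [  1.3 -13.3   0.4] 0.45751896003677756
jaw yaw -84.21 approach [ 0.003 -0.008 -1.   ] joints [-0.41  0.83  0.38  1.91 -0.59  0.5  -1.08]
```

View pics/sidec_e.png

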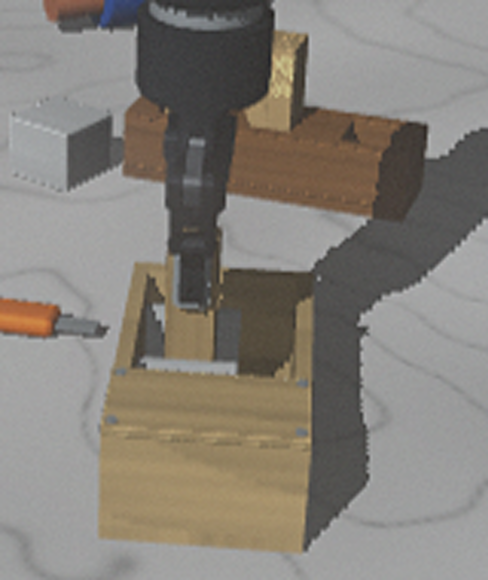

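carry_out(plan="0.7 -7 0 0 0 0; 1.5 -14 0 0 0 0; 1.5 -14 40 0 0 0; 1.5 -14 85 0 0 0; -20 -10 85 0 0 0; -46 2 72 0 0 0; -46 2 72 0 0 0; -46 2 72 0 0 0")

```text
time_s: 10.32
position: [503.2, 63.6, 184.4]
ee_rot: [-0.525, 0.473, -0.473, 0.526]
wrist_force: [-0.1, -0.2, -1.2]
width: 0.46
```

```bash
python3 look.py f side 320 160 420 260 top 250 200 400 310
```

```text
side scale 5.8
top scale 5.2
10.425 [503.7  62.9 184.5] [-0.3 -0.5 -0.6] 0.4572321214437873
jaw yaw -83.98 approach [ 0.001  0.    -1.   ] joints [-0.49  0.68  0.46  2.   -0.54  0.58 -1.13]
```

View pics/sidec_f.png

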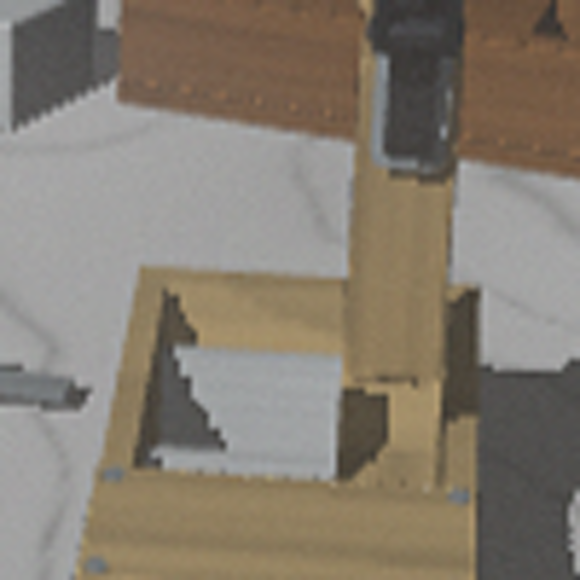

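View pics/topc_f.png

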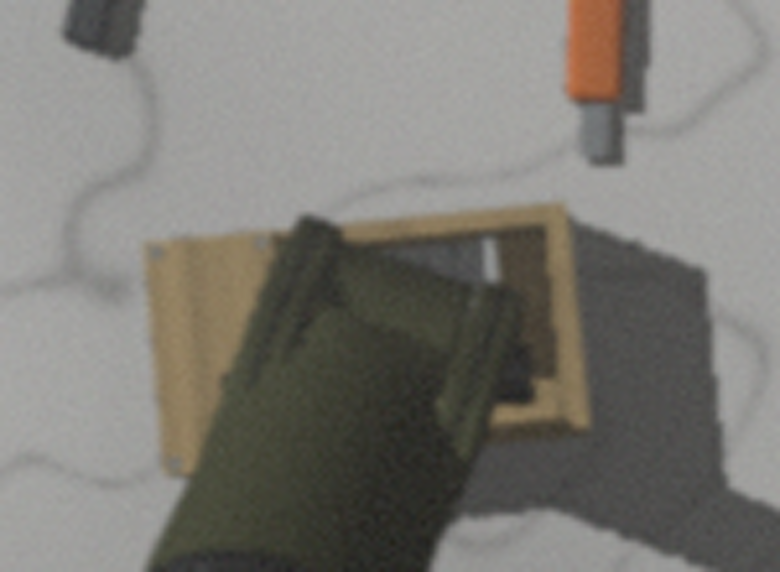

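Run:
```python
from h import *
f=5.8
yaw=np.radians(96.1);ex=np.array([np.cos(yaw),np.sin(yaw)]);ey=np.array([-ex[1],ex[0]])
c=np.array([531,72.4])
def g(k,p,z):
    w=onz("side",320+(p[0]+.5)/f-.5,160+(p[1]+.5)/f-.5,z)-c;print(k,"crate x %.1f y %.1f"%(w@ex,w@ey))
g("blk L ledge",(344,378),100);g("blk R ledge",(441,380),100)
g("blk L up",(350,270),112);g("blk R",(444,285),112)
g("prof",(340,356),60);g("prof2",(337,478),60)
g("wall top",(437,470),70);g("wall outer",(478,290),70);g("wall outer near cover",(476,488),70)
g("-y wall inner",(163,290),70);g("-y wall inner",(135,465),70);g("-y outer",(140,268),70);
g("prof far end",(178,347),60);g("prof far end r",(340,354),60)
g("endwall inner",(165,290),70);g("endwall inner rim far",(140,267),70)
s=readout.state()["position"][:2]-np.array([532.5,71.5]);print("tcp",s@ex,s@ey)
```

```text
blk L ledge crate x 20.1 y 15.3
blk R ledge crate x 17.5 y 44.5
blk L up crate x -28.3 y 14.5
blk R crate x -22.0 y 43.9
prof crate x -67.0 y 12.3
prof2 crate x 12.3 y 14.8
wall top crate x 20.3 y 45.3
wall outer crate x -101.2 y 56.8
wall outer near cover crate x 29.6 y 57.3
-y wall inner crate x -87.3 y -48.6
-y wall inner crate x 29.4 y -46.9
-y outer crate x -102.4 y -57.9
prof far end crate x -66.2 y -41.5
prof far end r crate x -68.4 y 12.3
endwall inner crate x -87.4 y -48.0
endwall inner rim far crate x -103.1 y -57.9
tcp -5.532051383088352 29.52342859823538
```

carry_out(plan="-1 0 -20 0 0 0; -1 0 -35 0 0 0; -1 0 -42 0 0 0; -1 0 -48 0 0 0; -1 0 -48 0 0 0")

```text
time_s: 11.05
position: [501.7, 62.7, 136.1]
ee_rot: [0.526, -0.473, 0.473, -0.525]
wrist_force: [-0.2, -0.0, -0.7]
width: 0.46
```

No resistance with the foot about 14 mm into the gap; continue.

carry_out(plan="0 0 -8 0 0 0; 0 0 -16 0 0 0; 0 0 -24 0 0 0; 0 0 -30 0 0 0; 0 0 -30 0 0 0")

```text
time_s: 11.68
position: [501.4, 62.7, 105.8]
ee_rot: [0.526, -0.473, 0.473, -0.525]
wrist_force: [0.4, 0.2, -1.6]
width: 0.46
```

carry_out(plan="0 0 -2 0 0 0; 0 0 -4 0 0 0; 0 0 -6 0 0 0; 0 0 -6 0 0 0")

```text
time_s: 12.18
position: [502.0, 62.6, 101.4]
ee_rot: [-0.525, 0.473, -0.473, 0.526]
wrist_force: [-1.1, -0.2, 10.2]
width: 0.459
```

carry_out(plan="0 0 2 0 0 0; 0 0 2 0 0 0; 0 0 2 0 0 0; 0 0 2 0 0 0", hand=0.75)

```text
time_s: 12.68
position: [501.7, 62.8, 102.2]
ee_rot: [0.526, -0.473, 0.473, -0.525]
wrist_force: [0.4, 0.1, -0.3]
width: 0.747
```

carry_out(plan="0 0 25 0 0 0; 0 0 60 0 0 0; 0 0 115 0 0 0; 0 -50 125 0 0 0; -5 -110 125 0 0 -0.04; -10 -170 125 0 0 -0.1; -10 -230 125 0 0 -0.2; -10 -230 125 0 0 -0.251")

```text
time_s: 13.68
position: [490.7, -173.8, 228.0]
ee_rot: [0.46, -0.536, 0.539, -0.458]
wrist_force: [-0.0, 1.3, -0.2]
width: 0.75
```

```bash
python3 look.py g side 320 130 450 260 top 265 220 375 305
```

```text
side scale 4.461538461538462
top scale 6.823529411764706
13.775 [ 491.4 -167.4  227. ] [ 0.9  0.7 -0.6] 0.7523394992047043
jaw yaw -98.47 approach [-0.001  0.    -1.   ] joints [-0.09  0.64  0.56  1.93 -0.5   0.72 -0.95]
```

View pics/sidec_g.png

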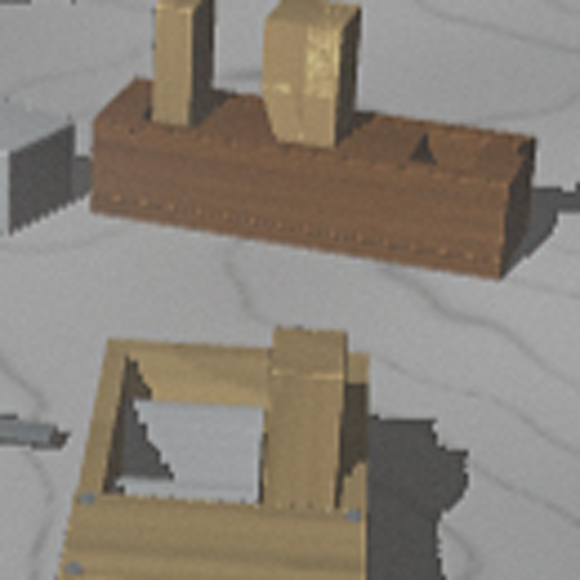

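View pics/topc_g.png

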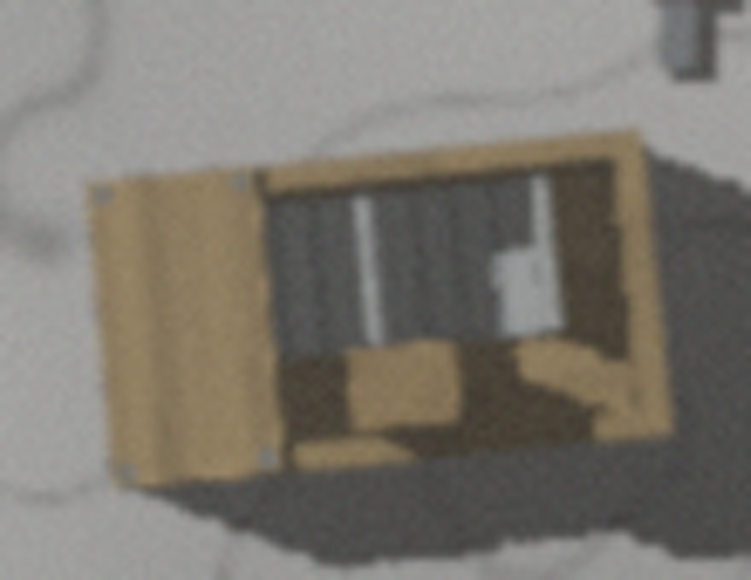

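Run:
```python
from h import *
def o(p,s,off): return (p[0]+.5)/s-.5+off[0],(p[1]+.5)/s-.5+off[1]
w=np.array([onz("top",*o(p,5.4,(440,205)),120) for p in [(178,236),(270,244),(263,338),(183,330)]]);print(w.round(1).tolist(),w.mean(0))
w=np.array([onz("side",*o(p,6.6,(330,120)),120) for p in [(330,98),(362,62),(467,73),(437,112)]]);print(w.round(1).tolist(),w.mean(0))
f=6.823529
yaw=np.radians(96.1);ex=np.array([np.cos(yaw),np.sin(yaw)]);ey=np.array([-ex[1],ex[0]])
c=np.array([533.7,70.8])
for k,p,z in [("prof end",(550,175),60),("prof end",(563,330),60),("wall",(612,165),70),("wall",(630,340),70),("outer",(638,132),70),("outer",(672,435),70),("mid web",(362,200),60),("prof+y",(470,345),60),("prof-y",(535,175),60)]:
    d=onz("top",*o(p,f,(265,220)),z)-c;print(k,(d@ex).round(1),(d@ey).round(1))
```

```text
[[576.9, -306.7], [573.8, -348.8], [530.7, -345.0], [533.8, -308.5]] [ 553.79573748 -327.2348619 ]
[[572.2, -303.2], [566.4, -342.6], [528.1, -340.2], [533.7, -298.3]] [ 550.07386556 -321.08100334]
prof end -68.6 -44.3
prof end -67.9 14.5
wall -91.9 -45.2
wall -92.2 20.9
outer -102.8 -56.7
outer -104.3 57.7
mid web 3.1 -41.5
prof+y -32.4 16.9
prof-y -63.0 -44.8
```

carry_out(plan="20 -55 0 0 0 0; 40 -110 -20 0 0 0; 60 -157 -50 0 0 0; 60 -157 -70 0 0 0; 60 -157 -100 0 0 0; 60 -157 -127 0 0 0; 60 -157 -127 0 0 0", hand=1)

```text
time_s: 14.65
position: [551.3, -320.5, 98.0]
ee_rot: [-0.463, 0.536, -0.532, 0.463]
wrist_force: [-0.1, -0.3, 0.3]
width: 0.999
```

carry_out(plan="0 0 0 0 0 0; 0 0 0 0 0 0; 0 0 0 0 0 0; 0 0 0 0 0 0; 0 0 0 0 0 0", hand=0, newtons=90)

```text
time_s: 15.28
position: [552.6, -324.9, 101.8]
ee_rot: [0.462, -0.534, 0.536, -0.462]
wrist_force: [0.4, 0.3, 5.8]
width: 0.458
```

carry_out(plan="0 0 15 0 0 0; 0 0 50 0 0 0; 0 0 95 0 0 0; 0 0 130 0 0 0; 0 0 130 0 0 0")

```text
time_s: 15.9
position: [552.5, -325.6, 234.0]
ee_rot: [0.462, -0.533, 0.537, -0.463]
wrist_force: [0.3, -0.8, -0.7]
width: 0.456
```

```bash
python3 look.py h side 320 30 460 200
```

```text
side scale 3.411764705882353
15.95 [ 551.7 -324.4  231.8] [-0.3 -0.4 -1.3] 0.45723070016178663
jaw yaw -98.38 approach [ 0.002 -0.001 -1.   ] joints [ 0.18  0.78  0.55  1.56 -0.47  0.93 -0.84]
```

View pics/sidec_h.png

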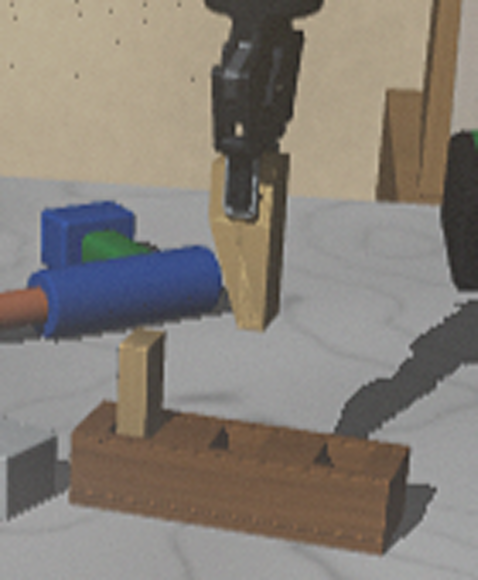

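carry_out(plan="0 30 0 0 0 0.16; 0 60 0 0 0 0.33; 0 90 0 0 0 0.5; 0 120 0 0 0 0.67; 0 150 0 0 0 0.84; 1 180 0 0 0 1.01; 2 210 0 0 0 1.18; 2 240 0 0 0 1.35; 3 270 0 0 0 1.52; 3 300 0 0 0 1.69; 3 327 -20 0 0 1.822; 3 327 -45 0 0 1.822")

```text
time_s: 17.45
position: [553.8, 6.3, 184.0]
ee_rot: [-0.705, -0.039, 0.04, 0.707]
wrist_force: [-0.2, -0.6, -1.2]
width: 0.454
```

carry_out(plan="0 0 0 0 0 0; 0 0 0 0 0 0")

```text
time_s: 17.7
position: [554.5, 2.1, 185.4]
ee_rot: [0.706, 0.037, -0.037, -0.706]
wrist_force: [-0.0, -0.5, -0.9]
width: 0.454
```

```bash
python3 look.py i side 330 150 420 250 top 250 200 400 310
```

```text
side scale 5.8
top scale 5.2
17.8 [555.1   2.2 186. ] [ 0.3  0.2 -1.3] 0.4550884378876879
jaw yaw 5.96 approach [ 0.001 -0.    -1.   ] joints [-0.12  0.68  0.05  1.85 -0.05  0.62  0.07]
```

View pics/sidec_i.png

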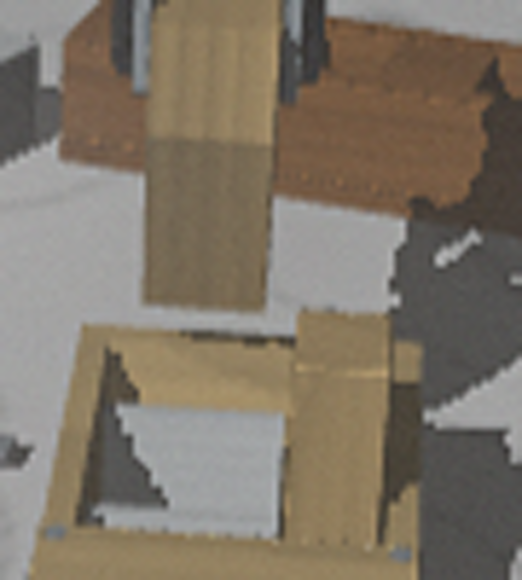

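View pics/topc_i.png

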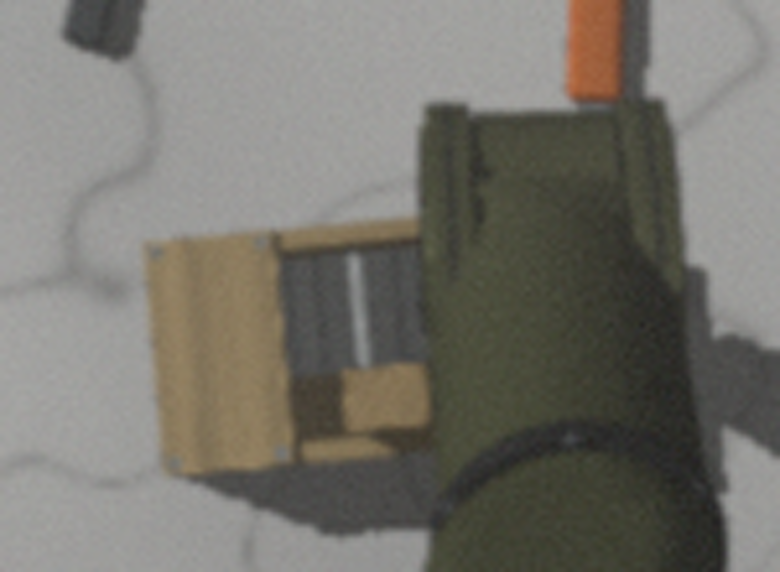

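Run:
```python
from h import *
f=5.8
yaw=np.radians(96.1);ex=np.array([np.cos(yaw),np.sin(yaw)]);ey=np.array([-ex[1],ex[0]])
c=np.array([531,72.4])
def g(k,p,z):
    w=onz("side",330+(p[0]+.5)/f-.5,150+(p[1]+.5)/f-.5,z)-c;print(k,"crate x %.1f y %.1f"%(w@ex,w@ey))
g("foot L",(143,304),95.3);g("foot R",(265,308),95.3)
g("kink L",(147,138),167);g("kink R",(272,142),167)
g("endwall outer",(84,325),70);g("prof",(118,404),60);g("prof r",(285,411),60)
```

```text
foot L crate x -71.7 y -35.3
foot R crate x -74.1 y 4.6
kink L crate x -44.3 y -34.1
kink R crate x -46.4 y 4.6
endwall outer crate x -103.2 y -57.2
prof crate x -66.8 y -42.2
prof r crate x -69.2 y 13.2
```

carry_out(plan="0 0 -15 0 0 0; 0 0 -28 0 0 0; 0 0 -36 0 0 0; 0 0 -44 0 0 0; 0 0 -50 0 0 0; 0 0 -50 0 0 0")

```text
time_s: 18.55
position: [554.6, 2.5, 134.9]
ee_rot: [0.706, 0.037, -0.037, -0.706]
wrist_force: [0.0, -0.2, -0.5]
width: 0.453
```

carry_out(plan="0 0 -2 0 0 0; 0 0 -4 0 0 0; 0 0 -4 0 0 0")

```text
time_s: 18.92
position: [555.2, 1.9, 131.5]
ee_rot: [0.706, 0.037, -0.036, -0.706]
wrist_force: [1.3, -2.9, 1.0]
width: 0.453
```

carry_out(plan="0 -1 0 0 0 0; 0.1 -2 0 0 0 0; 0.1 -2 0 0 0 0")

```text
time_s: 19.3
position: [554.5, 1.3, 131.2]
ee_rot: [-0.706, -0.037, 0.037, 0.706]
wrist_force: [-0.0, -0.4, -0.5]
width: 0.457
```

carry_out(plan="0.1 -1 0 0 0 0; 0.2 -2 0 0 0 0; 0.2 -2 0 0 0 0")

```text
time_s: 19.68
position: [554.8, -1.1, 131.2]
ee_rot: [-0.706, -0.037, 0.037, 0.706]
wrist_force: [-0.6, 0.4, -1.7]
width: 0.455
```

carry_out(plan="0 0 -3 0 0 0; 0 0 -6 0 0 0; 0 0 -9 0 0 0; 0 0 -9 0 0 0")

```text
time_s: 20.18
position: [555.2, -1.3, 122.7]
ee_rot: [0.706, 0.038, -0.037, -0.706]
wrist_force: [-0.6, 0.1, 4.8]
width: 0.455
```

carry_out(plan="0 0 -1.5 0 0 0; 0 0 -3 0 0 0; 0 0 -3 0 0 0")

```text
time_s: 20.55
position: [555.3, -1.4, 122.2]
ee_rot: [0.706, 0.038, -0.037, -0.706]
wrist_force: [-4.9, -0.2, 26.0]
width: 0.455
```

carry_out(plan="0 0 -0.5 0 0 0; 0 0 -0.5 0 0 0; 0 0 -0.5 0 0 0")

```text
time_s: 20.92
position: [555.3, -1.4, 122.1]
ee_rot: [0.706, 0.038, -0.037, -0.706]
wrist_force: [-6.1, -0.1, 29.2]
width: 0.453
```

carry_out(plan="0 0 0 0 0 0; 0 0 0 0 0 0; 0 0 0 0 0 0; 0 0 0 0 0 0", hand=0.75)

```text
time_s: 21.42
position: [554.9, -1.2, 118.5]
ee_rot: [0.706, 0.037, -0.037, -0.706]
wrist_force: [0.5, -0.2, -1.0]
width: 0.752
```

carry_out(plan="0 0 20 0 0 0; 0 0 50 0 0 0; 0 0 100 0 0 0; 0 -50 110 0 0 0; 0 -110 110 0 0 0; -40 -170 110 0 0 0; -80 -230 110 0 0 0; -80 -230 110 0 0 0; -80 -230 110 0 0 0")

```text
time_s: 22.55
position: [474.4, -232.3, 228.8]
ee_rot: [0.706, 0.036, -0.036, -0.706]
wrist_force: [0.1, 0.7, -0.1]
width: 0.748
```

```bash
python3 look.py j side 320 130 450 260 top 265 220 375 305
```

```text
side scale 4.461538461538462
top scale 6.823529411764706
22.65 [ 476.4 -229.4  228.8] [ 0.7 -0.5  0.4] 0.749594895974132
jaw yaw 6.16 approach [ 0.001  0.001 -1.   ] joints [ 0.36  0.58  0.01  1.88 -0.01  0.68  0.48]
```

View pics/sidec_j.png

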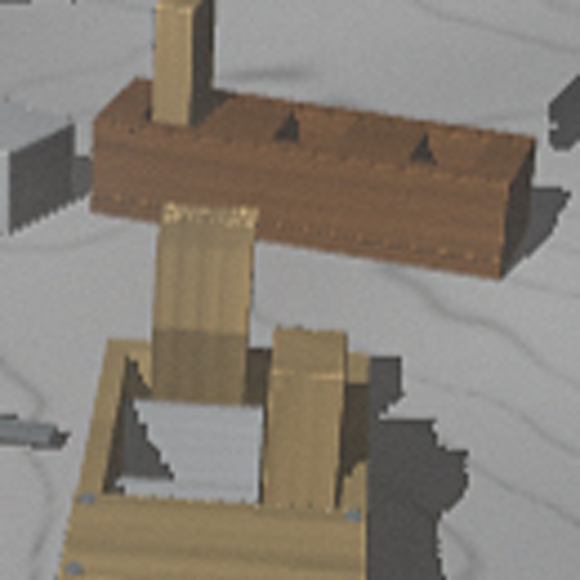

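View pics/topc_j.png

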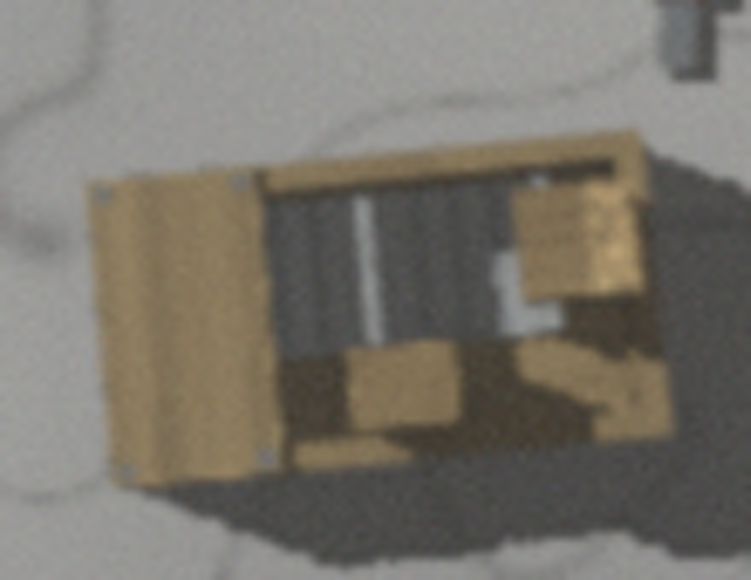

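```bash
python3 -c "
from workcell import manip
print(manip.hand_in())"
```

```text
the job is handed in; nothing more can be done
None
```

The profile is wedged in its crate as asked. I handed the job in at about 22.7 s of the 64 s allowed; no verdict was reported.

- **Profile:** I took the 30 mm block from the rack and pushed only the profile's middle web with it. At the end it held still under about 13 N, which puts its far end at about x = +73 to +74 mm in the crate, inside the +69 to +76 range for the stop.
- **Block:** It went into the side gap without resistance, stands on the crate floor and is released. In both last views it stands upright.
- **Wedge:** It went in with its sloping face towards the profile, pressed down with about 29 N, and was released.
- **Last pictures:** With the gripper clear, the wedge stands upright in the gap. The middle web is where it was before wedging, and the thin packer is still in its pocket. I did not check the other table items one by one, but the arm never worked near them.
- **Disagreements:** The two cameras put the crate about 2–3 mm apart. I used their average and checked each placing against the crate in the side view. The end gap came out at about 27–29 mm from the pictures and about 27.4 mm from how deep the wedge went. I did not test the wedge's hold by pulling on it.

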